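# Load the filter-patch carrier into the reader under its leaf spring

### The job

Load the filter patch for reading: with closed fingertips on the black ribbed thumb pad, press the green carrier down on its sprung lifter and, keeping it pressed down, slide it along the track so that its nose passes under the steel leaf spring, all the way home against the end stop under the blue head. Then let go: the carrier must stay lying flat under the spring, with the orange lifter risen behind it. Do not pick the carrier up or bend the spring up, and leave the other things on the bench where they are.

Things in the scene. Friction and masses are not known exactly. Their poses are not given: they have to be found in the camera images.
- home (a point): Fixed patch reader: point on the face of its end stop, on the track's centre line, at slide bed height (30 mm above the bench). Its x axis is the direction in which the carrier slides home, y across the track, z up. The bed is level and straight from 265 mm before the stop. Guide rails at y = +-33 mm stand 14 mm above the bed; the carrier has 1 mm play a side. Track friction about 0.2.
- head_edge (a point): Fixed: middle of the lower front edge of the reader's blue head, 50 mm before the stop, 30 mm above the bed; axes as home. The head bridges the track from here to 50 mm past the stop and is 34 mm high (a round cap on it reaches 75 mm above the bed). A white console, 180 mm high above the bench with its handle, stands from 70 mm past the stop.
- leaf_line (a point): Fixed: point at bed height, 64 mm before the stop, straight below the line where the leaf spring bears; axes as home. The spring is a steel fork with two 8 mm wide prongs at y = +-26 mm that come out from under the head. Unloaded the bearing line is 5.5 mm above the bed; the carrier (8 mm thick) lifts it by 2.5 mm.
- leaf_tips (a point): Fixed: midway between the upturned ends of the spring's two prongs, 80 mm before the stop; axes as home. The ends stand 10 to 12 mm above the bed. The nose of the carrier butts against them when it is up on the risen lifter, and passes below them when pressed down by 5 mm or more, best fully so that it lies on the bed.
- lifter_front (a point): Fixed: point on the bed at the front end of the orange lifter plate, 155 mm before the stop; axes as home. The lifter reaches from here 100 mm back, away from the stop, and is 50 mm wide. When the carrier is home its tail is 5 mm ahead of this point.
- leaf (a joint): Leaf spring, a hinge under the head: 0 rad at rest, about 0.04 rad when it bears on the carrier, then pressing down with about 6.5 N in all (4 N where it starts to lift).
- lifter (a joint): Sprung lifter plate in the bed: 0 = risen, top 9 mm above the bed; 0.009 m = pressed flush with the bed (it ends at 0.0095). Its spring pushes up with 9 N risen, 12.5 N flush. It carries the carrier at the start and rises again behind it once the carrier is home and clear of it.
- carrier: Loose green patch carrier, an aluminium slide 150 mm long, 64 mm wide, 8 mm thick, about 0.2 kg (centre of mass 81 mm behind the nose), with a round white filter patch near its nose. Origin: centre of its underside. x towards its nose (the slide direction within 2 degrees), z up. At the start it lies on the lifter, its underside 9 mm above the bed, its nose 94 to 106 mm before the stop.
- carrier_nose (a point): Middle of the carrier's lower front edge, 75 mm ahead of its origin; axes as the carrier. The top front edge has a 4 mm chamfer.
- carrier_pad (a point): Middle of the carrier's black ribbed thumb pad (36 mm long, 46 mm wide), on its flat upper face (8 mm above the underside), 130 mm behind the nose; axes as the carrier. A fingertip pressing here pushes the carrier on by the ridge ahead of it.
- carrier_ridge (a point): Top of the rear face of the dark steel ridge across the carrier, 20 mm ahead of the pad's middle. The ridge is 6 mm high above the upper face, 6 mm thick and 50 mm wide; axes as the carrier.
- dish: closed clear plastic petri dish, 60 mm across, 15 mm high, on the bench beside the reader, on the far side of its deck; origin at the centre of its underside. Leave it alone.
- jar: small amber glass jar with red lid, 46 mm across, 58 mm high, on the bench beside the reader's head, on the far side; origin at the centre of its underside. Leave it alone.
- forceps: steel filter forceps lying on the bench on the near side of the reader, 125 mm long, 8 mm high; origin at the centre of its underside. Leave it alone.
- funnel: open aluminium filter funnel cup, 68 mm across, 75 mm high, on the bench to the right; origin at the centre of its underside. Leave it alone.
- bottle_a: amber sample bottle, white cap, 62 mm across, 125 mm high, on the bench to the right; origin at the centre of its underside. Leave it alone.
- bottle_b: amber sample bottle, black cap, 62 mm across, 125 mm high, on the bench to the right; origin at the centre of its underside. Leave it alone.
- vial: small clear vial with white cap, 32 mm across, 62 mm high, on the bench to the right of the reader's open end; origin at the centre of its underside. Leave it alone.
Not all that is in view belongs to the job. Of the things shaped like the carrier, the green one is meant.

How it is judged (in metres and radians):
On the way, in this order (a step that is already met when the one before it is completed fails the run):
1. the carrier is pressed down on its lifter by the fingers, at least 4 mm, with its nose still in front of the leaf spring (value of joint lifter above 0.004 m and contact force between the fingers and carrier above 4 N and x of carrier_nose in the frame of home below -0.07 m), for 0.1 s.
2. still pressed down by the fingers, the nose has passed 15 mm or more under the leaf spring, which bears on the carrier (x of carrier_nose in the frame of home above -0.049 m and value of joint leaf above 0.025 rad and value of joint lifter above 0.004 m and contact force between the fingers and carrier above 4 N).
At the end, for the whole second after the job is handed in: The carrier is at rest with its nose within 4 mm of the end stop, flat on the bed (within 2.5 mm and 0.03 rad), the leaf spring bears on it (0.025 to 0.08 rad) and the lifter has risen behind it (within 3 mm of its top) (x of carrier_nose in the frame of home above -0.004 m and z of carrier_nose in the frame of home below 0.0025 m and z of carrier_pad in the frame of home below 0.0105 m and angle between carrier_pad's own z axis and vertical below 0.03 rad and value of joint leaf between 0.025 and 0.08 rad and value of joint lifter below 0.003 m and linear speed of carrier below 0.01 m/s); the robot touches nothing.
It fails at once if the carrier is lifted off its track (more than 20 mm above the bed) instead of being pressed and slid (z of carrier_pad in the frame of home above 0.034 m).
It fails at once if the carrier is lifted off its track at the nose (more than 20 mm above the bed) (z of carrier_nose in the frame of home above 0.026 m).
It fails at once if the leaf spring is bent up well beyond what the carrier needs (0.2 rad) (value of joint leaf above 0.2 rad).
It fails at once if anything else standing on the bench is knocked over or pushed away (moved more than 20 mm) (distance of any of dish, jar, forceps, funnel, bottle_a, bottle_b, vial from where it was at the start of the episode above 0.02 m).
It also fails if it takes over 38 s, if anything falls off the work surface, if the arm or the gripper's body presses on something with over 40 N, if the wrist force passes 120 N, or if a joint passes its speed limit or range.

### The arm

A 7-joint arm with a two-finger parallel gripper is mounted at the origin on the work surface. World frame = base frame: x ahead of the robot, y to its left, z up, the work surface at z = 0. Lengths are in m, angles in degrees, forces in N, time in s.
With the tool pointing down it reaches from about 0.425 to 0.875 m from the base axis. Payload 4.7 kg.
Tool frame: the origin (TCP) lies at the very end of the fingers, on their centre line; the grasp point (between the pads) lies 19 mm behind it; z points along the fingers, y is the direction in which the jaws open and shut (so a half turn about z gives the same grasp; the last joint's range is limited). The gripper opens to 87 mm and grips with 3 to 60 N. Pads are 19 mm wide; open, the fingers measure 117 mm over their backs; the gripper's body (75 mm by 190 mm) begins 51 mm behind the grasp point.
Start: joints at [73.975, 18.392, -4.016, 83.108, 1.295, 78.541, -3.26], TCP at [0.188, -0.622, 0.223] pointing down, gripper open.
Joint ranges: [-163.93, 163.93], [-17.29, 119.83], [-79.2, 71.16], [3.27, 140.29], [-89.18, 269.18], [5.43, 117.66], [-154.24, 154.24]. Speed limits (degrees/s): [147.25, 147.25, 180, 180, 180, 180, 180].

### API

Orientations are given as [roll, pitch, yaw] about the fixed x, y, z axes, in that order (R = Rz(yaw) Ry(pitch) Rx(roll)).
In Python, from cell import * gives the robot as it stands.
- The arm moves only by the tool drive_tool, never from a script. Its argument "moves" is text: rows parted by semicolons, each of 5 numbers parted by spaces: the shift along the tool's x, y, z in m, then the turn about the tool's z in degrees, then the gripper's target within -1 to 1 (fully open at 1, half-way at 0, shut at -1). In form: x y z yaw fingers; .... A call has exactly 8 rows; each row is the pose to reach, as a shift and turn from the pose commanded when the call began, along the tool's axes at that moment; what a row does not reach only later rows make up. A row lasts 1/10 s, in which the tool goes at most 50 mm and 8.59 degrees, less where a joint would pass 70% of its speed; a pose out of reach is approached as far as the arm can. A call with a gripper value outside its range is refused whole. The fingers move at their own pace and stop on an object; "grip_force" is the grip in N (left out, the last holds). Time passes only in rows, so rows that repeat a pose let the fingers close, or fill a call up. It gives the time, the measured TCP pose, the force and the opening at its end, in the units of the state.
- get_obs(): the state, without advancing time (a new reading comes with each control period).
- read_camera(name): name is "side" or "top" or "wrist"; returns (picture, depth): 480x640x3 uint8, red, green, blue; 480x640 float32, m along the optical axis (not along the pixel's ray), 0 where there is no reading.
- calibration(name): a dict with "intrinsics" (3x3 intrinsics, pixels), "k1" (the pictures are not rectified: a ray, as slopes to the right and down, at radius r is drawn at 1 + k1 r^2 times it, then the intrinsics apply), "cam_to_world" (4x4, takes a point from camera to world coordinates); the wrist camera has in their place "T_tool_cam" (4x4, takes a point from camera to tool coordinates, whose origin is the TCP and whose axes are the flange's). Camera axes: x right, y up, looking along -z (the intrinsics and any distortion apply to the point x, -y, -z); pixel columns grow to the right and rows downward; lengths in m; the calibration is good to about 2 mm. A picture is of the moment at which its call begins: read the wrist's pose just before it. calibration takes no time and is no camera call.
- sign_off(): hands the job in, once; it reports no verdict.
Trained networks look in the newest picture that a camera, given by its name, has taken for a name from the list of things; names that differ only in an ending like _2 or _b are one class to them, and where a whole thing is asked for, a point or a joint stands for the part that bears it (a point fixed in the world has none). Each returns a list of dicts, best first, with "conf" (0 to 1); they miss things now and then, are a little off and sometimes report something else, mostly with a low value. They report only what shows in the picture. A call takes as long as a camera call. They do not tell look-alikes from the thing itself.
- search_frame(camera, name): "uv" ([column, row] in pixels, amid what is visible of it).
- pinpoint(camera, name): "uv" ([column, row] in pixels: a listed point, or the origin of a listed thing).
The state is a dict: "time_s": time; "qpos": joint angles; "joint_velocities": joint speeds; "effort": joint torques, N m; "tool_pos": TCP position; "tool_rot": TCP orientation; "force": force on the tool from outside, world axes, zero at the start; "wrist_torque": the same for the moment, N m; "grip_width": finger opening in m.
Only numpy, scipy, OpenCV 4.12 (cv2) and the standard library are available. Lean on these libraries where they do the work, as an engineer would, in place of code of your own. Each camera call takes 0.05 s, during which the arm holds its last target. There are 200 camera calls.

## Working session

There is one attempt and no reset: what is moved stays moved. The work goes in short steps, Python scripts to look and compute and a tool call to move; the robot and the scene stay as the last step left them, time stands still between calls to the robot, and variables do not carry over. Pictures are saved under pics/ and viewed, about 8 in all and at most 12, crops included, and the job is handed in when it is done.

Besides the shell and the picture viewer there is one more tool, called after "Call:" by a JSON object that holds its "api" and its "payload", one argument or row to a line. drive_tool: Moves the arm, as the interface text tells. Its arguments: {"type":"object","properties":{"moves":{"type":"string"},"grip_force":{"type":"number"}},"required":["moves"]}

```bash
ls; mkdir -p pics
cat > h.py <<'E'
from cell import *
import numpy as np, cv2
from scipy.spatial.transform import Rotation as R
def cam_T(n,obs=None):
    c=calibration(n)
    if n!='wrist': return c,np.array(c['cam_to_world'])
    o=obs; T=np.eye(4); T[:3,:3]=R.from_euler('xyz',o['tool_rot'],degrees=True).as_matrix(); T[:3,3]=o['tool_pos']
    return c,T@np.array(c['T_tool_cam'])
def ray(n,uv,obs=None):
    c,T=cam_T(n,obs); K=np.array(c['intrinsics'])
    d=np.array([(uv[0]-K[0,2])/K[0,0],(uv[1]-K[1,2])/K[1,1]])
    u=d.copy()
    for _ in range(20): u=d/(1+c['k1']*(u@u))
    return T[:3,3],T[:3,:3]@np.array([u[0],-u[1],-1]),T
def atz(n,uv,z,obs=None):
    o,d,_=ray(n,uv,obs); return o+d*(z-o[2])/d[2]
def atd(n,uv,dep,obs=None):
    o,d,_=ray(n,uv,obs); return o+d*dep
E
python3 - <<'E'
from h import *
o=get_obs();print(o)
ims=[]
for n in('top','side','wrist'):
    p,d=read_camera(n); np.save(f'pics/{n}_d.npy',d); cv2.imwrite(f'pics/{n}0.png',p[:,:,::-1]); ims.append(p)
    if n=='wrist': continue
    for t in('home','head_edge','leaf_tips','lifter_front','carrier','carrier_nose','carrier_pad','carrier_ridge'):
        for r in pinpoint(n,t)[:3]:
            uv=r['uv'];dd=d[int(uv[1]),int(uv[0])]
            print(n,t,np.round(uv,1),round(r['conf'],2),np.round(atd(n,uv,dd),3))
E
```

```text
pics
{'time_s': 0.0, 'qpos': array([73.97509413, 18.43777257, -4.01560524, 83.17610263,  1.29515074,
       78.54101288, -3.2597458 ]), 'joint_velocities': array([ 0.020503  , -0.0522028 ,  0.0776181 ,  0.04460046, -0.0067332 ,
       -0.0901339 , -0.04697317]), 'effort': array([-7.61250885e-04, -4.91287100e+01, -4.04512407e-01, -3.12527382e+01,
       -6.38915668e-02,  4.36248269e-02,  1.86473567e-04]), 'tool_pos': array([ 0.18801345, -0.62162402,  0.2214656 ]), 'tool_rot': array([-1.79890366e+02,  5.98076945e-03,  1.68350420e+01]), 'force': array([0.4322467 , 0.29674494, 0.74568979]), 'wrist_torque': array([ 0.00672871, -0.01016424,  0.02336665]), 'grip_width': 0.08726344249025768}
top home [341.5 206.9] 0.47 [ 0.578 -0.102  0.041]
top head_edge [273.9 203.9] 0.81 [0.586 0.069 0.027]
top leaf_tips [283.6 206. ] 0.56 [0.581 0.044 0.025]
top leaf_tips [274.4 204.5] 0.53 [0.584 0.068 0.03 ]
top lifter_front [315.3 210.6] 0.64 [ 0.567 -0.036  0.046]
top lifter_front [411.5 163.4] 0.45 [ 0.694 -0.28   0.034]
top carrier [359.2 281.8] 0.81 [ 0.392 -0.15   0.005]
top carrier [250.6 304.3]
[... 904 characters left out ...]
3 ]
side carrier [332.8 273.1] 0.88 [ 0.57  -0.07   0.047]
side carrier [252.  317.5] 0.69 [ 0.387 -0.141  0.006]
side carrier [190.7 392.3] 0.66 [ 0.269 -0.319  0.009]
side carrier_nose [246.9 259.8] 0.83 [ 0.38   0.06  -0.003]
side carrier_nose [157.4 379.6] 0.83 [ 0.203 -0.276  0.003]
side carrier_nose [329.6 248.3] 0.72 [0.577 0.038 0.028]
side carrier_pad [234.8 333.9] 0.89 [ 0.351 -0.185  0.009]
side carrier_pad [213.4 230.3] 0.84 [0.299 0.172 0.008]
side carrier_pad [220. 397.] 0.74 [ 0.323 -0.338  0.011]
side carrier_ridge [206.7 394.2] 0.96 [ 0.299 -0.331  0.013]
side carrier_ridge [336.9 276.7] 0.95 [ 0.577 -0.088  0.051]
side carrier_ridge [242.8 329.4] 0.93 [ 0.368 -0.177  0.011]
```

View pics/top0.png

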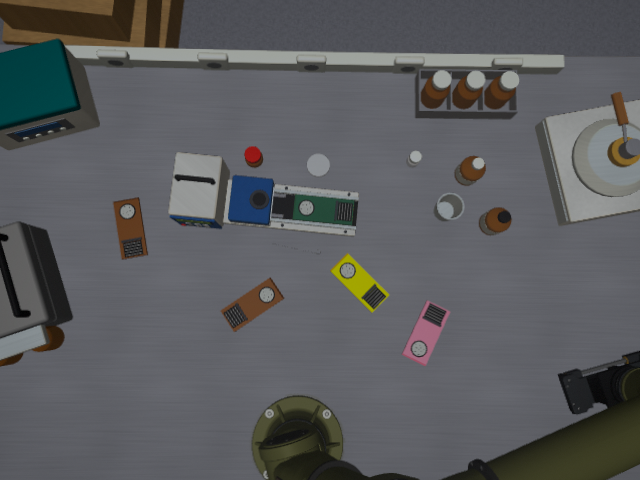

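View pics/side0.png

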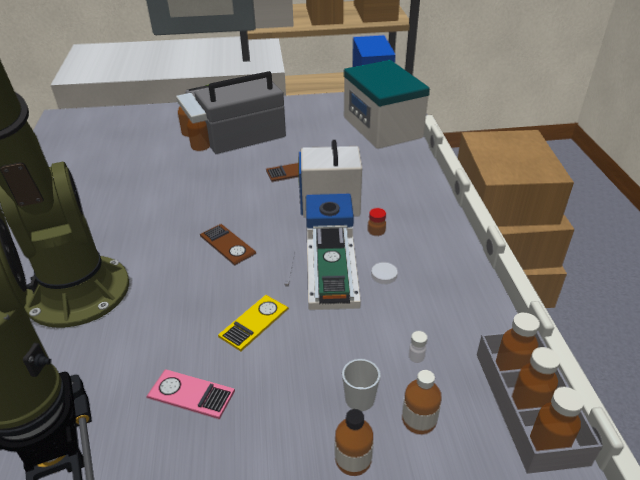

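Candidates for the carrier are green at top (315,209), in the reader, yellow (360,282), pink (427,332), and brown (252,304) and (130,228). The green one on the track fits the description. I'll confirm it in a crop and measure its edges.

Run:
```python
from h import *
p=cv2.imread('pics/top0.png')
cv2.imwrite('pics/crop1.png',cv2.resize(p[170:250,220:370],None,fx=5,fy=5,interpolation=cv2.INTER_CUBIC))
for n in('top','side'):
    p=cv2.imread(f'pics/{n}0.png'); h=cv2.cvtColor(p,cv2.COLOR_BGR2HSV)
    m=cv2.inRange(h,(55,90,40),(88,255,200)); m[:150]=0
    k,l,s,c=cv2.connectedComponentsWithStats(m); i=1+np.argmax(s[1:,4]); 
    q=np.argwhere(l==i)[:,::-1]; r=cv2.minAreaRect(q.astype(np.float32))
    print(n,s[i],c[i]); 
    for b in cv2.boxPoints(r): print(b,np.round(atz(n,b,.047),4))
```

```text
top [293 195  61  30 930] [319.63870968 209.28172043]
[292.12872 218.71286] [0.5453 0.0215 0.047 ]
[294.57428 194.25742] [0.6074 0.0165 0.047 ]
[353.78217 200.17819] [ 0.5946 -0.1325  0.047 ]
[351.3366  224.63364] [ 0.5324 -0.1267  0.047 ]
side [318 248  31  46 759] [332.15283267 268.00395257]
[317.14716 248.38489] [0.5458 0.0192 0.047 ]
[346.30945 247.11694] [0.6134 0.0144 0.047 ]
[348.29816 292.85657] [ 0.5941 -0.1362  0.047 ]
[319.13586 294.1245 ] [ 0.5325 -0.1317  0.047 ]
```

View pics/crop1.png

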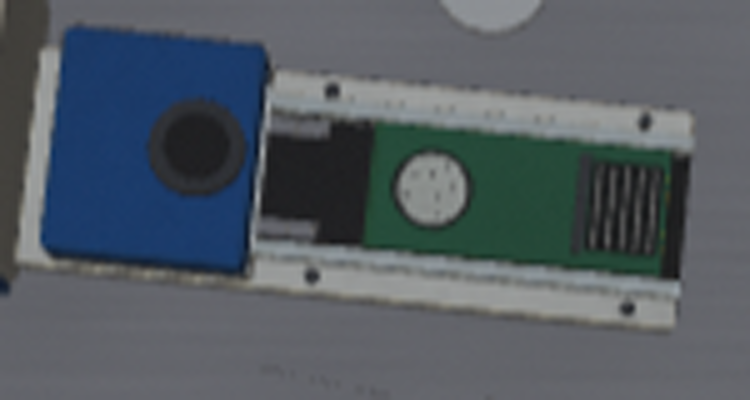

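The crop shows the green carrier lying between the rails, with its nose at crop (370,185), the prong ends near (325,128) and (318,235), and the pad at (622,207), which puts the pad at about (0.565,-0.111,0.047). I'll move above it with the fingers closed.

Call:
{"api": "drive_tool", "payload": {
  "moves": "0.03 -0.022 0 -4 -1; 0.07 -0.052 0 -9 -1; 0.11 -0.082 0 -15 -1; 0.15 -0.112 0 -20 -1; 0.19 -0.142 0 -25 -1; 0.23 -0.172 0 -31 -1; 0.27 -0.202 0 -36 -1; 0.31 -0.231 0 -41 -1",
  "grip_force": 20
}}

```text
time_s: 1.75
tool_pos: [0.419, -0.3095, 0.223]
tool_rot: [179.9, 0.0, 58.0]
force: [0.4, -0.8, -0.3]
grip_width: 0.031
```

Call:
{"api": "drive_tool", "payload": {
  "moves": "0.04 0.004 0 -5 -1; 0.08 0.008 0.01 -10 -1; 0.12 0.012 0.02 -15 -1; 0.16 0.016 0.03 -20 -1; 0.2 0.02 0.04 -25 -1; 0.225 0.024 0.05 -27 -1; 0.236 0.025 0.05 -27 -1; 0.236 0.025 0.05 -27 -1"
}}

```text
time_s: 2.55
tool_pos: [0.5653, -0.1235, 0.1726]
tool_rot: [-180.0, -0.0, 84.9]
force: [-0.6, -0.6, 0.4]
grip_width: 0.0004
```

Run:
```python
from h import *
o=get_obs();print(o['time_s'],o['tool_pos'],o['tool_rot'],o['grip_width'])
p,d=read_camera('wrist'); cv2.imwrite('pics/w1.png',p[:,:,::-1]); np.save('pics/w1.npy',d)
print(calibration('wrist')['T_tool_cam'])
Z=dict(home=.03,head_edge=.06,leaf_tips=.041,lifter_front=.03,carrier_nose=.039,carrier_pad=.047,carrier_ridge=.053)
for t,z in Z.items():
    for r in pinpoint('wrist',t)[:2]:
        uv=r['uv'];u,v=int(np.clip(uv[0],0,639)),int(np.clip(uv[1],0,479))
        print(t,np.round(uv,1),round(r['conf'],2),'z',np.round(atz('wrist',uv,z,o),4),'d',np.round(atd('wrist',uv,d[v,u],o),4))
```

```text
2.55 [ 0.56527228 -0.12353216  0.17260312] [-1.79986353e+02 -3.46822947e-02  8.49297478e+01] 0.00039774908339591753
[[ 7.52771745e-05  9.62098588e-01  2.72701856e-01  7.60192179e-02]
 [ 9.99999969e-01 -7.38561193e-06 -2.49985410e-04 -4.47570578e-05]
 [-2.38496540e-04  2.72701866e-01 -9.62098558e-01 -1.62223447e-01]
 [ 0.00000000e+00  0.00000000e+00  0.00000000e+00  1.00000000e+00]]
leaf_tips [314.2  12. ] 0.62 z [0.5777 0.0453 0.041 ] d [0.5779 0.0487 0.0303]
carrier_nose [317.2  48.4] 0.92 z [0.5777 0.0202 0.039 ] d [0.5776 0.019  0.0443]
carrier_nose [188.4 201.7] 0.86 z [ 0.4572 -0.089   0.039 ] d [ 4.422e-01 -9.430e-02  4.000e-04]
carrier_pad [319.1 215.1] 0.72 z [ 0.5679 -0.109   0.047 ] d [ 0.5679 -0.1089  0.0475]
carrier_pad [115.7 298.9] 0.71 z [ 0.3758 -0.17    0.047 ] d [ 0.3503 -0.1859  0.0097]
carrier_ridge [125.8 290.4] 0.97 z [ 0.3913 -0.1601  0.053 ] d [ 0.3625 -0.1779  0.0082]
carrier_ridge [313.5 190.8] 0.56 z [ 0.5652 -0.0875  0.053 ] d [ 0.5652 -0.0874  0.0533]
```

View pics/w1.png

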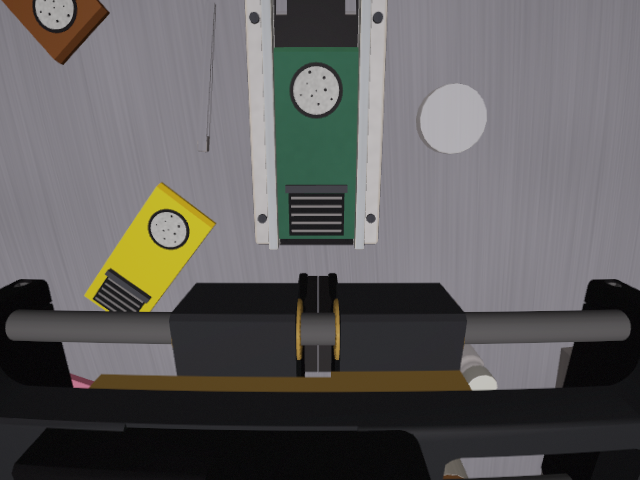

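The wrist view shows the pad at (316,213), the ridge at (317,188) and the nose edge at row 47. The rails run almost straight up the picture. Next I'll fit the rail direction.

Run:
```python
from h import *
o=dict(tool_pos=[0.56527228,-0.12353216,0.17260312],tool_rot=[-179.986353,-0.0347,84.9297])
p=cv2.imread('pics/w1.png').astype(int); h=cv2.cvtColor(p.astype(np.uint8),cv2.COLOR_BGR2HSV)
m=cv2.inRange(h,(55,70,40),(88,255,200)); k,l,s,c=cv2.connectedComponentsWithStats(m); i=1+np.argmax(s[1:,4]);print(s[i])
A=[];B=[];C=[];D=[]
for v in range(60,230,5):
    x=np.where(l[v]==i)[0]; A.append(atz('wrist',[x.min(),v],.047,o));B.append(atz('wrist',[x.max()+1,v],.047,o))
    # outer edges of white deck: bright pixels contiguous
for v in range(10,200,5):
    g=h[v,:,2]; w=np.where((g>185)&(h[v,:,1]<20))[0]; w=w[(w>235)&(w<395)]
    if len(w): C.append(atz('wrist',[w.min(),v],.044,o)); D.append(atz('wrist',[w.max()+1,v],.044,o))
for n,q in zip('ABCD',(A,B,C,D)):
    q=np.array(q); f=np.polyfit(q[:,1],q[:,0],1); print(n,len(q),'angle',90-np.degrees(np.arctan(f[0])),'x@-.11',np.polyval(f,-.11),'res',np.std(q[:,0]-np.polyval(f,q[:,1])))
for uv in([316.5,213],[317,188],[316,47],[316,237]): print(uv,np.round(atz('wrist',uv,.047,o),4))
```

```text
[  274    47    85   192 10278]
A 34 angle 84.94678788529698 x@-.11 0.5334540174078801 res 0.0002382721838355341
B 34 angle 85.08183861149622 x@-.11 0.5977062451740953 res 0.0002346925857406024
C 28 angle 55.94104726353375 x@-.11 0.507060859701773 res 0.04097674985544965
D 28 angle 84.07812252207083 x@-.11 0.6118794636488278 res 0.01716422746666932
[316.5, 213] [ 0.5659 -0.107   0.047 ]
[317, 188] [ 0.5681 -0.0863  0.047 ]
[316, 47] [0.5768 0.0194 0.047 ]
[316, 237] [ 0.5636 -0.1277  0.047 ]
```

The carrier axis is at 85.0° and its width comes out at 64 mm, as it should. The pad is at (0.566,-0.108). The tool is already aligned, so I'll go down to 60 mm.

Call:
{"api": "drive_tool", "payload": {
  "moves": "0.01 0 0.02 0 -1; 0.018 0 0.045 0 -1; 0.018 0 0.07 0 -1; 0.018 0 0.09 0 -1; 0.018 0 0.105 0 -1; 0.018 0 0.112 0 -1; 0.018 0 0.112 0 -1; 0.018 0 0.112 0 -1"
}}

```text
time_s: 3.75
tool_pos: [0.5671, -0.1071, 0.0614]
tool_rot: [179.9, 0.0, 84.8]
force: [0.1, 0.5, 0.1]
grip_width: 0.0005
```

Run:
```python
from h import *
o=get_obs();print(o['time_s'],o['tool_pos'],o['tool_rot'],o['force'])
p,d=read_camera('wrist'); cv2.imwrite('pics/w2.png',p[:,:,::-1])
```

```text
3.75 [ 0.56713312 -0.10708748  0.06137418] [1.79923067e+02 1.24430387e-02 8.48211331e+01] [0.07982753 0.48656327 0.13594003]
```

View pics/w2.png

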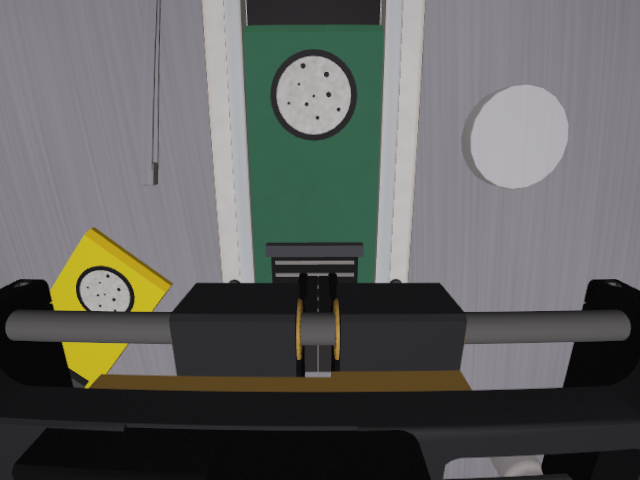

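The fingertips sit at (318,278), just behind the ridge (row 250) and centred on the pad. Now I'll press down gradually.

Call:
{"api": "drive_tool", "payload": {
  "moves": "0 0 0.006 0 -1; 0 0 0.011 0 -1; 0 0 0.014 0 -1; 0 0 0.017 0 -1; 0 0 0.02 0 -1; 0 0 0.022 0 -1; 0 0 0.023 0 -1; 0 0 0.023 0 -1"
}}

```text
time_s: 4.6
tool_pos: [0.5664, -0.107, 0.0387]
tool_rot: [-180.0, 0.1, 84.8]
force: [-4.1, -0.6, 9.2]
grip_width: 0.0005
```

Call:
{"api": "drive_tool", "payload": {
  "moves": "0 0 0.001 0 -1; 0 0 0.002 0 -1; 0 0 0.002 0 -1; 0 0 0.003 0 -1; 0 0 0.003 0 -1; 0 0 0.003 0 -1; 0 0 0.003 0 -1; 0 0 0.003 0 -1"
}}

```text
time_s: 5.4
tool_pos: [0.5672, -0.1071, 0.0384]
tool_rot: [180.0, 0.1, 84.8]
force: [-9.8, 1.3, 25.6]
grip_width: 0.0001
```

Flush and pressed with about 25 N. Sliding now.

Call:
{"api": "drive_tool", "payload": {
  "moves": "0.003 -0.001 0 0 -1; 0.008 -0.001 0 0 -1; 0.013 -0.001 0 0 -1; 0.018 -0.001 0 0 -1; 0.023 -0.001 0 0 -1; 0.028 -0.001 0 0 -1; 0.033 -0.001 0 0 -1; 0.036 -0.001 0 0 -1"
}}

```text
time_s: 6.2
tool_pos: [0.5703, -0.0771, 0.0385]
tool_rot: [179.8, 0.5, 84.7]
force: [-6.6, -9.3, 22.0]
grip_width: 0.0001
```

Run:
```python
from h import *
o=get_obs();print(o['time_s'],o['tool_pos'],o['tool_rot'],o['force'])
p,d=read_camera('wrist'); cv2.imwrite('pics/w3.png',p[:,:,::-1])
```

```text
6.2 [ 0.57028209 -0.07706464  0.03848053] [179.79391959   0.50884383  84.65587879] [-6.63543981 -9.28542858 22.00122198]
```

View pics/w3.png

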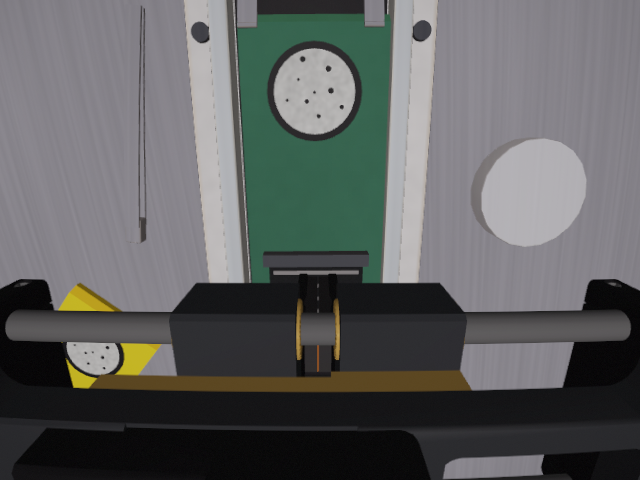

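The nose edge (row 15) has already passed below the prong ends (row 25). The carrier is flat, with the finger just behind the ridge. I'll keep sliding.

Call:
{"api": "drive_tool", "payload": {
  "moves": "0.005 0 0 0 -1; 0.01 0 0 0 -1; 0.015 0 0 0 -1; 0.02 0 0 0 -1; 0.025 0 0 0 -1; 0.03 0 0 0 -1; 0.035 0 0 0 -1; 0.038 0 0 0 -1"
}}

```text
time_s: 7.05
tool_pos: [0.5746, -0.0428, 0.0385]
tool_rot: [179.7, 0.7, 84.5]
force: [-4.0, -15.1, 20.2]
grip_width: 0.0001
```

Call:
{"api": "drive_tool", "payload": {
  "moves": "0.005 0 0.0005 0 -1; 0.01 0 0.0005 0 -1; 0.015 0 0.001 0 -1; 0.019 0 0.001 0 -1; 0.023 0 0.001 0 -1; 0.026 0 0.001 0 -1; 0.028 0 0.001 0 -1; 0.028 0 0.001 0 -1"
}}

```text
time_s: 7.85
tool_pos: [0.577, -0.0159, 0.0385]
tool_rot: [179.7, 0.8, 84.5]
force: [-7.9, -17.2, 29.5]
grip_width: 0.0004
```

Run:
```python
from h import *
o=get_obs();print(o['time_s'],o['tool_pos'],o['tool_rot'],o['force'])
p,d=read_camera('wrist'); cv2.imwrite('pics/w4.png',p[:,:,::-1])
for t,z in dict(carrier_ridge=.044,carrier_pad=.038,head_edge=.06,leaf_tips=.041).items():
    for r in pinpoint('wrist',t)[:2]: print(t,np.round(r['uv'],1),round(r['conf'],2),np.round(atz('wrist',r['uv'],z,o),4))
```

```text
7.85 [ 0.576973   -0.01590862  0.03845014] [179.73445188   0.82602209  84.50451021] [ -7.89561413 -17.23883623  29.45268376]
carrier_ridge [312.5 278.4] 0.86 [ 0.5757 -0.0039  0.044 ]
head_edge [305.1 101.1] 0.94 [0.5808 0.0743 0.06  ]
leaf_tips [148.6 229.4] 0.71 [0.5009 0.027  0.041 ]
```

View pics/w4.png

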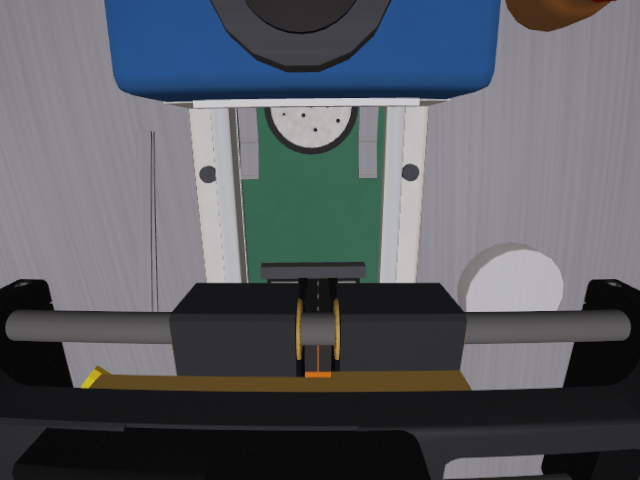

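The nose is well under the spring, with the patch partly under the head. The ridge is about 18 mm short of its home place (60 mm before the head edge). I'll keep going.

Call:
{"api": "drive_tool", "payload": {
  "moves": "0.004 0 0 0 -1; 0.008 0 0 0 -1; 0.012 0 0 0 -1; 0.015 0 0 0 -1; 0.018 0 0 0 -1; 0.02 0 0 0 -1; 0.021 0 0 0 -1; 0.021 0 0 0 -1"
}}

```text
time_s: 8.9
tool_pos: [0.5785, 0.0026, 0.0384]
tool_rot: [179.8, 1.0, 84.4]
force: [-9.4, -21.3, 31.9]
grip_width: 0.0006
```

Call:
{"api": "drive_tool", "payload": {
  "moves": "0.001 0 0 0 -1; 0.002 0 0 0 -1; 0.003 0 0 0 -1; 0.004 0 0 0 -1; 0.005 0 0 0 -1; 0.006 0 0 0 -1; 0.006 0 0 0 -1; 0.006 0 0 0 -1"
}}

```text
time_s: 9.7
tool_pos: [0.5785, 0.0027, 0.0385]
tool_rot: [179.9, 1.4, 84.2]
force: [-11.5, -30.6, 34.0]
grip_width: 0.0003
```

Run:
```python
from h import *
o=get_obs();print(o['time_s'],o['tool_pos'],o['tool_rot'],o['force'])
p,d=read_camera('wrist'); cv2.imwrite('pics/w5.png',p[:,:,::-1])
for t,z in dict(carrier_ridge=.044,head_edge=.06).items():
    for r in pinpoint('wrist',t)[:2]: print(t,np.round(r['uv'],1),round(r['conf'],2),np.round(atz('wrist',r['uv'],z,o),4))
```

```text
9.7 [0.57853929 0.00268947 0.03845262] [179.86332451   1.42270865  84.240227  ] [-11.45214901 -30.62289537  34.02761333]
carrier_ridge [314.8 281.3] 0.79 [0.5782 0.0131 0.044 ]
head_edge [307.8 149.1] 0.88 [0.582  0.0756 0.06  ]
```

The tool has stalled while the push rose from 21 to 31 N, so the carrier is against the stop. I'll ease the push while keeping it slightly forward, then lift straight off.

Call:
{"api": "drive_tool", "payload": {
  "moves": "-0.003 0 0 0 -1; -0.006 0 0 0 -1; -0.009 0 0 0 -1; -0.012 0 0 0 -1; -0.014 0 0 0 -1; -0.014 0 0 0 -1; -0.014 0 0 0 -1; -0.014 0 0 0 -1"
}}

```text
time_s: 10.65
tool_pos: [0.5786, 0.0024, 0.0384]
tool_rot: [179.7, 0.4, 84.7]
force: [-7.1, -9.6, 27.5]
grip_width: 0.0007
```

Call:
{"api": "drive_tool", "payload": {
  "moves": "0 0 -0.002 0 -1; 0 0 -0.004 0 -1; -0.002 0 -0.006 0 -1; -0.004 0 -0.008 0 -1; -0.006 0 -0.012 0 -1; -0.006 0 -0.02 0 -1; -0.006 0 -0.035 0 -1; -0.006 0 -0.05 0 -1"
}}

```text
time_s: 11.45
tool_pos: [0.5754, 0.0026, 0.085]
tool_rot: [180.0, -0.0, 84.9]
force: [-0.1, -1.2, 0.3]
grip_width: 0.0006
```

Call:
{"api": "drive_tool", "payload": {
  "moves": "0 0 -0.02 0 -1; -0.02 0 -0.04 0 -1; -0.04 0 -0.06 0 -1; -0.06 0 -0.08 0 -1; -0.08 0 -0.09 0 -1; -0.09 0 -0.09 0 -1; -0.09 0 -0.09 0 -1; -0.09 0 -0.09 0 -1"
}}

```text
time_s: 12.25
tool_pos: [0.5668, -0.0867, 0.1731]
tool_rot: [-179.9, -0.0, 84.9]
force: [-0.2, -0.1, 0.6]
grip_width: 0.0005
```

Run:
```python
from h import *
o=get_obs();print(o['time_s'],o['tool_pos'],o['tool_rot'],o['force'])
p,d=read_camera('wrist'); cv2.imwrite('pics/w6.png',p[:,:,::-1])
for t,z in dict(carrier_ridge=.044,carrier_pad=.038,head_edge=.06,lifter_front=.03,home=.03,leaf_tips=.041).items():
    for r in pinpoint('wrist',t)[:2]:
        uv=r['uv']; print(t,np.round(uv,1),round(r['conf'],2),np.round(atz('wrist',uv,z,o),4),np.round(atd('wrist',uv,d[int(uv[1]),int(uv[0])],o),4))
```

```text
12.25 [ 0.56681054 -0.0866736   0.17308862] [-1.79945782e+02 -4.97779020e-02  8.48801541e+01] [-0.24026049 -0.07867514  0.57219356]
carrier_ridge [318.8 106.2] 0.97 [0.5767 0.0142 0.044 ] [0.5768 0.0144 0.0411]
carrier_ridge [131.7 321.9] 0.57 [ 0.3842 -0.1591  0.044 ] [ 0.524  -0.0499  0.259 ]
carrier_pad [319.1 134.8] 0.95 [ 0.5751 -0.0075  0.038 ] [ 0.5751 -0.0075  0.0386]
carrier_pad [124.3 332.9] 0.93 [ 0.3698 -0.1734  0.038 ] [ 0.5224 -0.052   0.2605]
head_edge [318.1  15.7] 0.77 [0.5815 0.0737 0.06  ] [0.5813 0.0714 0.0677]
head_edge [214.2 119.9] 0.52 [0.4974 0.0105 0.06  ] [0.4828 0.0146 0.007 ]
lifter_front [319.  161.9] 0.88 [ 0.5731 -0.0296  0.03  ] [ 0.5731 -0.0296  0.0311]
```

View pics/w6.png

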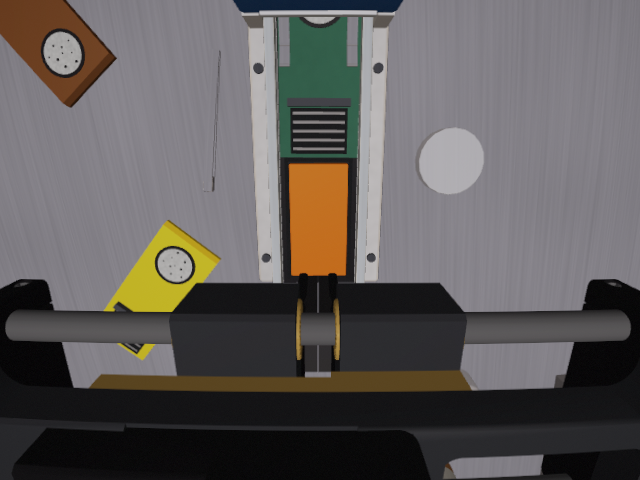

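The tail (row 157) is clear of the orange lifter (from row 163), and the ridge is 60 mm from the head edge, which means home. One check of the heights by depth, then I'll hand in.

Run:
```python
from h import *
o=get_obs(); p,d=read_camera('wrist')
for n,u,v in(('lifter front',319,175),('lifter rear',319,260),('carrier fwd',319,60),('carrier mid',319,90),('tail',319,155)):
    print(n,np.round(np.median([atd('wrist',[u+i,v],d[v,u+i],o) for i in range(-12,13)],0),4))
print(o['force'],o['time_s']); sign_off()
```

```text
lifter front [ 0.5725 -0.0404  0.0391]
lifter rear [ 0.5659 -0.1154  0.0391]
carrier fwd [0.5803 0.0483 0.0381]
carrier mid [0.5784 0.0263 0.038 ]
tail [ 0.5739 -0.0241  0.0381]
[ 0.05159432  0.73318845 -1.19226018] 12.6
the job is handed in; nothing more can be done
```

I pressed the green carrier flush on its lifter with closed fingertips at about 25 N. I slid it under the leaf spring until it stalled against the end stop, eased the push, lifted off straight up and handed in at 12.6 s.

**Last checks**
- **Carrier flat:** its top measured 38.0 to 38.1 mm above the bench at three points, and 38 mm is what lying on the bed gives.
- **Carrier home:** the ridge is about 60 mm before the head edge, which is its home value. While the fingers were still pushing, the same measure read about 62.5 mm. I took that as measuring error, because the tool had stalled while the push rose to 31 N.
- **Lifter risen:** its top measured 39.1 mm, level along its length and clear of the carrier's tail. Fully risen is 39 mm.
- **Robot clear:** the tool is well above everything, and its force reading is near zero.

No check failed. I did not measure the leaf spring's angle; the pictures show both prongs lying on the carrier. I never measured how far the other things on the bench might have moved. The forceps and dish look undisturbed in the last picture, and I did not look at the jar, funnel, bottles or vial again.

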